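# Snap the dial handle onto the dosing unit's D-shaft

## Task

The orange-levered dial handle of the dosing unit was only set loosely on its shaft, out of line with the shaft's flat. Swing the handle round until it drops onto the flat, then press it straight down until it snaps fully home against the panel, and leave the other things on the table where they are.

Things in the scene. Friction and masses are not known exactly. Their poses are not given: they have to be found in the camera images.
- dosing_unit: Fixed white dosing unit with a flat grey top panel 55 mm above the table. Origin: on the table right under the axis of its upright steel shaft; z up. The case reaches 90 mm from the origin to its own -x (front, towards the robot), 60 mm to +x and 90 mm to each side. The green and blue dots printed round the shaft need not be met.
- shaft_foot (a point): Where the shaft's axis meets the panel. The D-shaft (30 mm across, flat 11 mm from the axis, 47 mm tall) is hidden in the handle's hub. It turns stiffly about z: 0.22 N m (2.6 N on the lever 85 mm out), and stays where it is left; this point's axes do not turn with it.
- dial_handle: Loose dial handle, 0.13 to 0.25 kg: black round hub, 58 mm across, 54 mm high, with an orange lever along its own -x. Origin: on the hub's axis at its underside; z up. At the start it rests on the shaft's end, underside 21 mm above the panel, turns there with almost no resistance and may lean up to 5 degrees. It drops on only with the lever over the shaft's flat (within about 8 degrees).
- lever_mid (a point): In the orange lever's middle, 85 mm from the hub's axis and 41 mm above the hub's underside. The lever is 16 mm wide, 18 mm high and ends 126 mm from the axis. The flat lies 0.4 to 2.0 rad anticlockwise (from above; yaw grows; from the robot's left to the front, on to its right) of the start; there the handle drops about 7 mm by its weight (underside 15 mm above the panel) and then turns the shaft.
- hub_top (a point): Centre of the hub's flat closed top, 54 mm above its underside, where to press. Once dropped onto the flat, a push of roughly 8 to 16 N straight down takes the handle past a spring catch and it snaps home with its underside on the panel (this point then 109 mm above the table); released earlier it stays up.
- scrub_brush: Wooden scrubbing brush, 61 x 154 x 46 mm, a loose bystander; origin under its centre.
- tape_roll: Roll of beige tape lying flat, 98 mm across and 25 mm high, a loose bystander; origin under its centre.
- spare_head: Green spare trigger spray head lying on its side, 215 x 97 x 22 mm, a loose bystander; origin under its centre.
- dosing_cup: Small grey-white cup, 65 mm across and 68 mm high, a loose bystander; origin under its centre.
Mind the look-alikes: they are no part of the job. Leave any pink look-alike of the dial_handle alone.

How it is judged:
By the outcome, as a careful person would: the job done as asked, in the order asked, and still so for the second after the job is handed in, with the robot touching nothing.
It also fails if it takes over 51 s, if anything falls off the work surface, if the arm or the gripper's body presses on something with over 40 N, if the wrist force passes 120 N, or if a joint passes its speed limit or range.

## Robot

A 6-joint arm with a two-finger parallel gripper is mounted at the origin on a cart in front of the work surface, level with it; the furniture and walls round the work are solid. World frame = base frame: x ahead of the robot, y to its left, z up, the work surface at z = 0. Lengths are in m, angles in rad, forces in N, time in s.
With the tool pointing down it reaches from about 0.35 to 0.875 m from the base axis. Payload 4.2 kg.
Tool frame: the origin (TCP) lies midway between the tips of the shut fingers; the grasp point (between the pads) lies 19 mm behind it; z points along the fingers, x is the direction in which the jaws open and shut, and the axes are right-handed (so a half turn about z gives the same grasp; the last joint's range is limited). The gripper opens to 87 mm and grips with 3 to 60 N. Pads are 19 mm wide; open, the fingers measure 117 mm over their backs; the gripper's body (75 mm by 190 mm) begins 51 mm behind the grasp point.
Start: joints at [-1.061, 0.385, 0.008, 0, -1.194, -0.259], TCP at [0.155, -0.605, 0.223] pointing down, gripper open.
Joint ranges: [-3.14, 3.14], [-1.21, 2.06], [-1.07, 1.41], [-3.16, 2.05], [-2.99, -0.16], [-3.1, 3.1]. Speed limits (rad/s): [2.79, 2.79, 3.14, 3.14, 3.14, 3.14].

## Interface

Orientations are given as a rotation vector (axis times angle).
In Python, from rig import ctrl gives the robot as it stands.
- The arm moves only by the shell command python3 -m jog 'ROWS'. ROWS is JSON, a list of rows, each an object with "xyz": the shift along the tool's x, y, z in mm, a list of three; "roll": the turn about the tool's z in degrees; "fingers": the opening, from 0 (shut) to 1 (fully open). A call has 1 to 12 rows; each row shifts and turns the commanded pose from where the row before left it, along the tool's axes as they then stand; what a row does not reach is not made up. A row lasts 1/8 s, in which the tool goes at most 62.5 mm and 10.7 degrees, less where a joint would pass 70% of its speed; a pose out of reach is approached as far as the arm can. A call with a gripper value outside its range is refused whole. The fingers move at their own pace and stop on an object; the grip force is fixed at half the most. Time passes only in rows, so rows that do not move let the fingers close. It gives the time, the measured TCP pose, the force and the opening at its end, in the units of the state.
- ctrl.get_obs(): the state, without advancing time (a new reading comes with each control period).
- ctrl.capture(name): name is "scene" or "top"; returns a dict with "frame" (480x640x3 uint8, red, green, blue), "range_z" (480x640 float32, m along the optical axis (not along the pixel's ray), 0 where there is no reading), "mtx" (3x3 intrinsics, pixels), "xyz" and "rotation" of the camera in the world. Camera axes: x right, y up, looking along -z (the intrinsics and any distortion apply to the point x, -y, -z); pixel columns grow to the right and rows downward; lengths in m; the calibration is good to about 2 mm. A picture is of the moment at which its call begins.
- ctrl.close_job(): hands the job in, once; it reports no verdict.
Trained networks look in a picture, given as the dict that the camera call returned (one of the last four; its "shot" number tells which), for a name from the list of things; names that differ only in an ending like _2 or _b are one class to them, and where a whole thing is asked for, a point or a joint stands for the part that bears it (a point fixed in the world has none). Each returns a list of dicts, best first, with "conf" (0 to 1); they miss things now and then, are a little off and sometimes report something else, mostly with a low value. They report only what shows in the picture. A call takes as long as a camera call. They do not tell look-alikes from the thing itself.
- ctrl.trace(thing, picture): "region" (480x640 bool, what is visible of it) and "centre" ([column, row] in pixels, amid what is visible of it).
- ctrl.place_of(thing, picture): "centre" ([column, row] in pixels: a listed point, or the origin of a listed thing).
The state is a dict: "clock": time; "joint_positions": joint angles; "joint_velocities": joint speeds; "tau": joint torques, N m; "tool_pos": TCP position; "orientation": TCP orientation; "force": force on the tool from outside, world axes, zero at the start; "torque": the same for the moment, N m; "grip_width": finger opening in m.
Only numpy, scipy, OpenCV 4.12 (cv2) and the standard library are available. Lean on these libraries where they do the work, as an engineer would, in place of code of your own. Each camera call takes 0.05 s, during which the arm holds its last target.

## Working session

There is one attempt and no reset: what is moved stays moved. The work goes in short steps, Python scripts to look and compute and a shell command to move; the robot and the scene stay as the last step left them, time stands still between calls to the robot, and variables do not carry over. Pictures are saved under pics/ and viewed, and the job is handed in when it is done.

```bash
mkdir -p pics; cat > h.py <<'E'
import numpy as np,cv2
from rig import ctrl
from scipy.spatial.transform import Rotation as R
def Rm(c):
    r=np.array(c["rotation"],float)
    return r if r.shape==(3,3) else (R.from_rotvec(r).as_matrix() if r.size==3 else R.from_quat(r).as_matrix())
def cloud(c):
    K=np.array(c["mtx"]);z=c["range_z"];v,u=np.mgrid[:480,:640]
    p=np.stack([(u-K[0,2])/K[0,0]*z,-(v-K[1,2])/K[1,1]*z,-z],-1)
    w=p@Rm(c).T+np.array(c["xyz"]);w[z==0]=np.nan
    return w
def ray(c,px,zp):
    K=np.array(c["mtx"]);d=Rm(c)@np.array([(px[0]-K[0,2])/K[0,0],-(px[1]-K[1,2])/K[1,1],-1]);o=np.array(c["xyz"])
    return o+d*(zp-o[2])/d[2]
def save(c,n): cv2.imwrite("pics/"+n+".png",c["frame"][...,::-1])
def pt(w,px,r=2):
    u,v=int(round(px[0])),int(round(px[1]));return np.nanmedian(w[v-r:v+r+1,u-r:u+r+1].reshape(-1,3),0)
E
python3 - <<'E'
from h import *
np.set_printoptions(precision=3,suppress=True)
o=ctrl.get_obs();print(o)
for n in("scene","top"):
    c=ctrl.capture(n);save(c,n+"0");w=cloud(c);print(n,c["xyz"],[k for k in c if k not in("frame","range_z")])
    np.savez("pics/"+n+"0.npz",w=w,f=c["frame"])
    for t in("dosing_unit","shaft_foot","dial_handle","lever_mid","hub_top","scrub_brush","tape_roll","spare_head","dosing_cup"):
        for d in ctrl.place_of(t,c)[:3]: print(t,round(d["conf"],2),np.array(d["centre"]),pt(w,d["centre"]))
E
```

```text
{'clock': 0.0, 'joint_positions': array([-1.061,  0.386,  0.007, -0.   , -1.194, -0.259]), 'joint_velocities': array([ 0.002,  0.   ,  0.   , -0.002, -0.001,  0.001]), 'tau': array([  0.001, -39.067,  18.74 ,   4.22 ,   0.011,  -0.   ]), 'tool_pos': array([ 0.155, -0.605,  0.221]), 'orientation': array([-1.925, -2.48 , -0.002]), 'force': array([-1.101,  0.238,  1.335]), 'torque': array([-0.021,  0.082,  0.013]), 'grip_width': 0.08669746028652157}
scene [0.028 1.254 1.067] ['mtx', 'xyz', 'rotation', 'shot']
dosing_unit 0.72 [362.5 238.6] [ 0.514 -0.11   0.056]
shaft_foot 0.87 [363.7 224.1] [ 0.531 -0.164  0.067]
dial_handle 0.76 [361.7 218.9] [ 0.534 -0.154  0.094]
dial_handle 0.61 [320.3 288.3] [0.554 0.097 0.01 ]
lever_mid 0.94 [369.8 223.8] [ 0.489 -0.104  0.121]
lever_mid 0.89 [348.7 274.6] [0.489 0.057 0.049]
hub_top 0.97 [363.9 206.8] [ 0.534 -0.166  0.13 ]
hub_top 0.55 [321.6 269.7] [0.559 0.076 0.056]
scrub_brush 0.67 [302.6 371.4] [0.45  0.418 0.046]
tape_roll 0.95 [407.4 201.2] [ 0.482 -0.452  0.005]
spare_head 0.85 [353.1 195. ] [ 0.664 -0.408  0.002]
top [ 0.565 -0.031  1.37 ] ['mtx', 'xyz', 'rotation', 'shot']
dosing_unit 0.74 [372.6 281.5] [ 0.541 -0.16   0.129]
dosing_unit 0.52 [381.1 280.3] [ 0.545 -0.179  0.133]
shaft_foot 0.93 [377.  280.3] [ 0.545 -0.17   0.13 ]
dial_handle 0.66 [275.6 275.4] [0.562 0.074 0.054]
dial_handle 0.59 [375.9 280.9] [ 0.543 -0.168  0.129]
lever_mid 0.77 [280.6 308.7] [0.477 0.063 0.049]
lever_mid 0.69 [355.5 304.6] [ 0.487 -0.119  0.122]
hub_top 0.79 [282.3 272.4] [0.569 0.059 0.055]
hub_top 0.72 [382.1 282.3] [ 0.541 -0.181  0.132]
scrub_brush 0.78 [162.7 315. ] [0.467 0.359 0.046]
tape_roll 0.73 [482.1 300.4] [ 0.486 -0.455  0.   ]
spare_head 0.68 [462.4 229.6] [ 0.669 -0.41  -0.   ]
spare_head 0.49 [380.  281.7] [ 0.541 -0.177  0.131]
spare_head 0.31 [379.1 280.8] [ 0.543 -0.174  0.131]
dosing_cup 0.6 [228.2 190.4] [0.787 0.2   0.003]
```

View pics/top0.png

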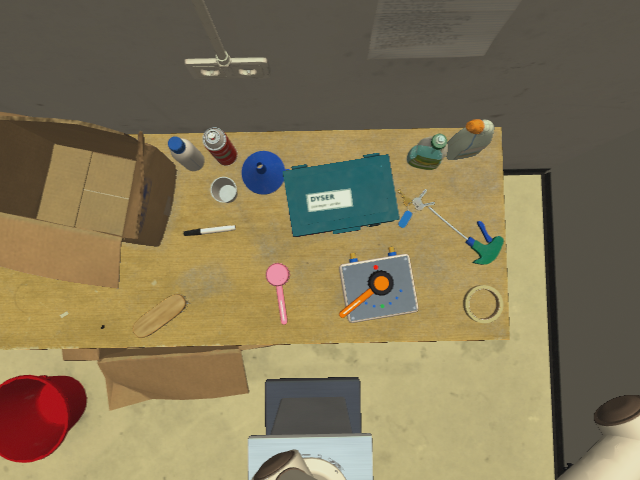

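View pics/scene0.png

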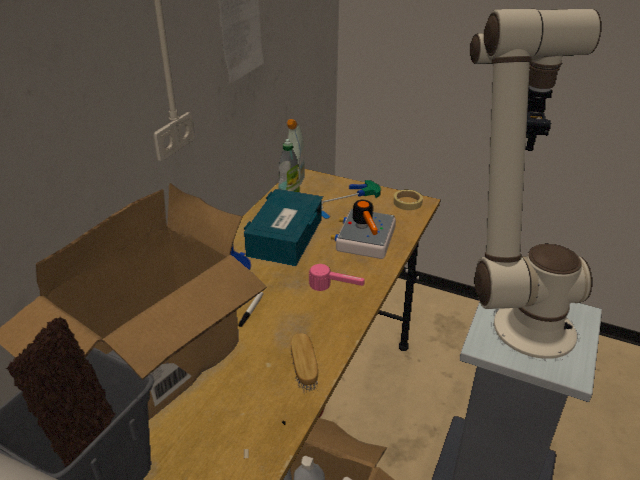

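```bash
python3 - <<'E'
from h import *
np.set_printoptions(precision=4,suppress=True)
for n in("top0","scene0"):
    d=np.load(f"pics/{n}.npz");w,f=d["w"],d["f"]
    hsv=cv2.cvtColor(f,cv2.COLOR_RGB2HSV)
    reg=(abs(w[...,0]-.53)<.2)&(w[...,1]<-.02)&(w[...,1]>-.33)
    m=reg&(hsv[...,0]>4)&(hsv[...,0]<22)&(hsv[...,1]>140)&(w[...,2]>.085)
    p=w[m];print(n,"lever",m.sum(),np.median(p,0),p.min(0),p.max(0))
    c=p[:,:2].mean(0);U,S,V=np.linalg.svd(p[:,:2]-c);print(c,V[0],np.degrees(np.arctan2(V[0][1],V[0][0])))
    k=reg&(w[...,2]>.115)&(f.max(-1)<75);p=w[k];print("hub",k.sum(),np.median(p,0),p.min(0),p.max(0))
    A=np.c_[p[:,:2]-p[:,:2].mean(0),np.ones(len(p))];print("plane",np.linalg.lstsq(A,p[:,2],rcond=None)[0])
    if len(p)>5:
        print(cv2.minEnclosingCircle((p[:,:2]*1000).astype(np.float32)))
    k=reg&(w[...,2]>.05)&(w[...,2]<.06);p=w[k];print("panel",np.percentile(p,[1,99],axis=0),np.median(p[:,2]));print(cv2.minAreaRect((p[:,:2]*1000).astype(np.float32)))
E
```

```text
top0 lever 433 [ 0.5153 -0.1485  0.1257] [ 0.4598 -0.1959  0.107 ] [ 0.5548 -0.0791  0.1373]
[ 0.5131 -0.1454] [-0.6104  0.7921] 127.61982107532594
hub 284 [ 0.5402 -0.1779  0.1297] [ 0.5097 -0.2063  0.1151] [ 0.5665 -0.1498  0.1376]
plane [ 0.0051 -0.0665  0.1294]
((539.1962280273438, -179.05361938476562), 29.58161735534668)
panel [[ 0.4506 -0.2693  0.0502]
 [ 0.5984 -0.0959  0.0596]] 0.05487381270144864
((524.38916015625, -181.50369262695312), (145.62045288085938, 176.47116088867188), 7.815903663635254)
scene0 lever 266 [ 0.5158 -0.1433  0.1231] [ 0.4619 -0.2032  0.0883] [ 0.5688 -0.0737  0.1367]
[ 0.5136 -0.1382] [-0.6069  0.7948] 127.36746719173895
hub 148 [ 0.5387 -0.1621  0.1281] [ 0.511  -0.2009  0.115 ] [ 0.5694 -0.1408  0.1363]
plane [ 0.017  -0.1731  0.1266]
((540.6189575195312, -171.4752655029297), 31.059968948364258)
panel [[ 0.4507 -0.2663  0.0503]
 [ 0.6833 -0.0503  0.0596]] 0.05497684316330431
((571.9559936523438, -152.34750366210938), (255.39866638183594, 205.4102325439453), 13.898009300231934)
```

The top view shows the dial at px (380,283) with its lever pointing to (345,313). The pink look-alike is at (278,275), well clear. The hub axis is about (0.540, -0.179) and the lever azimuth about 127.6°. The hub diameter and the panel's centre and height agree with the given sizes. I'll straddle the lever loosely with the fingers and swing it.

```bash
python3 -m jog '[{"xyz":[30,34,0],"roll":0,"fingers":0.4},{"xyz":[33,37,0],"roll":0,"fingers":0.4},{"xyz":[33,37,0],"roll":0,"fingers":0.4},{"xyz":[33,37,0],"roll":0,"fingers":0.4},{"xyz":[33,37,0],"roll":0,"fingers":0.4},{"xyz":[33,37,0],"roll":0,"fingers":0.4},{"xyz":[33,37,0],"roll":0,"fingers":0.4},{"xyz":[33,37,0],"roll":0,"fingers":0.4},{"xyz":[33,37,0],"roll":0,"fingers":0.4},{"xyz":[33,37,0],"roll":0,"fingers":0.4},{"xyz":[33,37,0],"roll":0,"fingers":0.4},{"xyz":[33,37,0],"roll":0,"fingers":0.4}]'
python3 -m jog '[{"xyz":[0,0,0],"roll":10,"fingers":0.4},{"xyz":[0,0,0],"roll":10,"fingers":0.4},{"xyz":[0,0,0],"roll":10,"fingers":0.4},{"xyz":[0,0,0],"roll":10,"fingers":0.4},{"xyz":[0,0,0],"roll":10,"fingers":0.4},{"xyz":[0,0,0],"roll":10,"fingers":0.4},{"xyz":[0,0,0],"roll":7,"fingers":0.4},{"xyz":[0,0,0],"roll":0,"fingers":0.4}]'
cat > g.py <<'E'
import sys
from h import *
np.set_printoptions(precision=4,suppress=True)
hub=np.array([.540,-.179])
o=ctrl.get_obs();M=R.from_rotvec(o["orientation"]).as_matrix()
print("t",o["clock"],"tcp",o["tool_pos"],"F",o["force"],"az x",np.degrees(np.arctan2(M[1,0],M[0,0])),"z",M[:,2],"w",o["grip_width"],"q",o["joint_positions"])
if len(sys.argv)>1:
    r,a,z=map(float,sys.argv[1:4]);a=np.radians(a)
    t=np.array([hub[0]+r*np.cos(a),hub[1]+r*np.sin(a),z]);print("target",t,"tool mm",M.T@(t-o["tool_pos"])*1000)
d=o["tool_pos"][:2]-hub;print("rad",np.hypot(*d),"ang",np.degrees(np.arctan2(d[1],d[0])))
E
python3 g.py .085 127.6 .15
```

```text
clock: 2.5
tool_pos: [0.4856, -0.1138, 0.2229]
orientation: [1.925, 2.482, 0.001]
force: [0.7, -1.4, -0.7]
grip_width: 0.0346
clock: 3.5
tool_pos: [0.4848, -0.1153, 0.2227]
orientation: [2.975, 1.009, 0.0]
force: [0.5, 0.7, 0.9]
grip_width: 0.0351
t 3.5 tcp [ 0.4848 -0.1153  0.2227] F [0.5441 0.6501 0.8577] az x 37.45390478849341 z [ 0.0003  0.     -1.    ] w 0.03510393331224852 q [ 0.093   0.1681 -0.2948  0.     -1.1075 -2.5809]
target [ 0.4881 -0.1117  0.15  ] tool mm [ 4.8077 -0.876  72.6893]
rad 0.08428726498328139 ang 130.8840702117948
```

```bash
python3 -m jog '[{"xyz":[5,-1,30],"roll":0,"fingers":0.4},{"xyz":[0,0,35],"roll":0,"fingers":0.4},{"xyz":[0,0,10],"roll":0,"fingers":0.4},{"xyz":[0,0,0],"roll":0,"fingers":0.4}]'
cat > s.py <<'E'
import sys
from h import *
np.set_printoptions(precision=4,suppress=True)
n=sys.argv[1]
ims=[]
for nm,(u0,v0) in (("scene",(290,140)),("top",(300,220))):
    c=ctrl.capture(nm);w=cloud(c);f=c["frame"]
    ims.append(cv2.resize(f[v0:v0+130,u0:u0+130],(400,400),interpolation=cv2.INTER_CUBIC)[...,::-1])
    hsv=cv2.cvtColor(f,cv2.COLOR_RGB2HSV)
    reg=(np.hypot(w[...,0]-.54,w[...,1]+.179)<.14)
    m=reg&(hsv[...,0]>4)&(hsv[...,0]<22)&(hsv[...,1]>140)&(w[...,2]>.085)
    p=w[m&(np.hypot(w[...,0]-.54,w[...,1]+.179)>.035)]
    if len(p)>10:
        d=np.median(p[:,:2],0)-[.54,-.179];print(nm,"lever n",len(p),"az",np.degrees(np.arctan2(d[1],d[0]))%360,"ztop90",np.percentile(p[:,2],90))
    k=(np.hypot(w[...,0]-.54,w[...,1]+.179)<.026)&(w[...,2]>.09)&(w[...,2]<.15);p=w[k]
    if len(p)>10:print(nm,"hub n",len(p),"z med",np.median(p[:,2]),np.percentile(p[:,2],[10,90]))
cv2.imwrite(f"pics/{n}.png",np.hstack(ims))
E
python3 g.py .085 127.6 .095; python3 s.py a1
```

```text
clock: 4.0
tool_pos: [0.4883, -0.1116, 0.1476]
orientation: [2.975, 1.008, -0.001]
force: [-0.2, -0.2, -0.1]
grip_width: 0.0346
t 4.0 tcp [ 0.4883 -0.1116  0.1476] F [-0.1632 -0.2031 -0.0867] az x 37.4376596790011 z [-0.0006 -0.0005 -1.    ] w 0.03461453261743008 q [ 0.1003  0.2473 -0.3998  0.0005 -0.9243 -2.5888]
target [ 0.4881 -0.1117  0.095 ] tool mm [-0.1242 -0.0448 52.6147]
rad 0.08495548654825971 ang 127.48781224598919
scene lever n 270 az 122.23000477530958 ztop90 0.2515521922715615
scene hub n 106 z med 0.12881492282451762 [0.1073 0.1328]
top hub n 386 z med 0.13022765048395835 [0.127  0.1334]
```

View pics/a1.png

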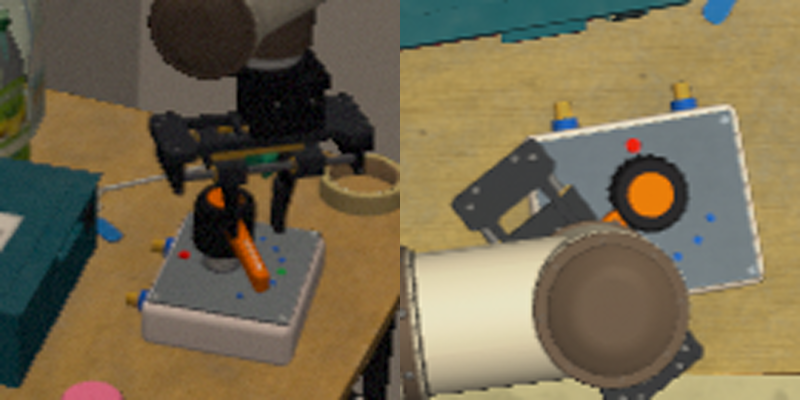

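The left crop (scene view) shows the fingers just above the lever, one on each side of it at about px (235,215) and (280,210). I'll go down slowly.

```bash
python3 -m jog '[{"xyz":[0,0,15],"roll":0,"fingers":0.4},{"xyz":[0,0,15],"roll":0,"fingers":0.4},{"xyz":[0,0,0],"roll":0,"fingers":0.4}]'; python3 -m jog '[{"xyz":[0,0,10],"roll":0,"fingers":0.4},{"xyz":[0,0,11],"roll":0,"fingers":0.4},{"xyz":[0,0,0],"roll":0,"fingers":0.35}]'; python3 g.py; python3 s.py a2
```

```text
clock: 4.47
tool_pos: [0.4882, -0.1115, 0.1179]
orientation: [2.976, 1.007, -0.0]
force: [-0.1, -0.3, 0.2]
grip_width: 0.0351
clock: 4.85
tool_pos: [0.4875, -0.1115, 0.0956]
orientation: [-2.976, -1.006, 0.003]
force: [-0.1, 0.1, -1.1]
grip_width: 0.032
t 4.85 tcp [ 0.4875 -0.1115  0.0956] F [-0.0854  0.0867 -1.1417] az x 37.360919125454714 z [-0.0022 -0.0001 -1.    ] w 0.032048860375233156 q [ 0.1003  0.313  -0.4646 -0.0002 -0.7953 -2.5897]
rad 0.08553822502171692 ang 127.90280390792562
scene lever n 241 az 122.79288224435382 ztop90 0.19905085577481385
scene hub n 14 z med 0.10481900016620727 [0.0954 0.1281]
top hub n 385 z med 0.1304945168863645 [0.1275 0.1337]
```

View pics/a2.png

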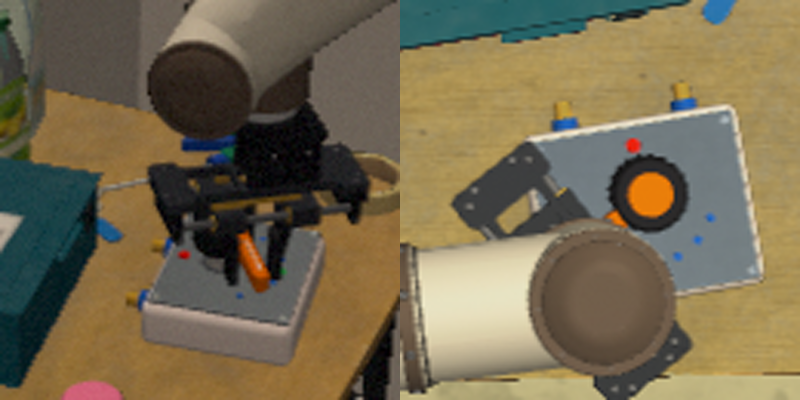

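```bash
python3 -m jog '[{"xyz":[-4.4,0.1,0],"roll":-3,"fingers":0.35},{"xyz":[-4.4,0.1,0],"roll":-3,"fingers":0.35},{"xyz":[-4.4,0.1,0],"roll":-3,"fingers":0.35},{"xyz":[-4.4,0.1,0],"roll":-3,"fingers":0.35},{"xyz":[-4.4,0.1,0],"roll":-3,"fingers":0.35},{"xyz":[-4.4,0.1,0],"roll":-3,"fingers":0.35},{"xyz":[-4.4,0.1,0],"roll":-3,"fingers":0.35}]'; python3 g.py; python3 s.py a3
```

```text
clock: 5.82
tool_pos: [0.4679, -0.1342, 0.097]
orientation: [2.741, 1.534, 0.001]
force: [0.1, 0.0, 0.7]
grip_width: 0.0306
t 5.825 tcp [ 0.4679 -0.1342  0.097 ] F [0.0973 0.0285 0.7151] az x 58.477207044883635 z [ 0.001  -0.0001 -1.    ] w 0.03057048715360619 q [ 0.0552  0.2898 -0.4965  0.0002 -0.7834 -2.1763]
rad 0.08490813174801301 ang 148.16773604464802
scene lever n 224 az 140.91206370102591 ztop90 0.20086971579117666
top lever n 57 az 142.9458925183804 ztop90 0.1271974607199653
top hub n 381 z med 0.13047084983624346 [0.1273 0.1334]
```

View pics/a3.png

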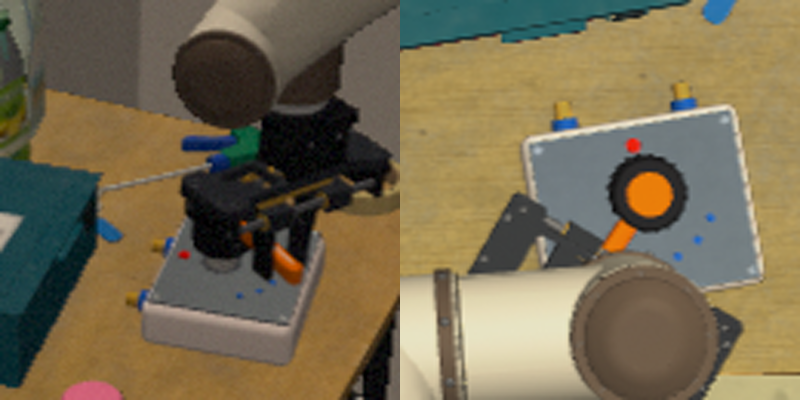

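The lever follows, now at about 143°, with the hub still up at 0.130. I'll carry on in small bites.

```bash
python3 -m jog '[{"xyz":[-4.4,0.1,0],"roll":-3,"fingers":0.35},{"xyz":[-4.4,0.1,0],"roll":-3,"fingers":0.35},{"xyz":[-4.4,0.1,0],"roll":-3,"fingers":0.35}]'; python3 g.py; python3 s.py a4
```

```text
clock: 6.3
tool_pos: [0.4618, -0.1458, 0.0968]
orientation: [2.613, 1.743, 0.001]
force: [0.6, 0.9, -0.5]
grip_width: 0.0306
t 6.3 tcp [ 0.4618 -0.1458  0.0968] F [ 0.6029  0.892  -0.5313] az x 67.42317665006463 z [ 0.0007 -0.     -1.    ] w 0.03063516248271221 q [ 0.0305  0.2864 -0.5022  0.0001 -0.7815 -1.9954]
rad 0.0849543146368199 ang 156.99885236506236
scene lever n 203 az 149.34388472619483 ztop90 0.20191756079125062
scene hub n 11 z med 0.09522626102793386 [0.0924 0.1043]
top lever n 65 az 151.88448227084456 ztop90 0.12869204287130204
top hub n 389 z med 0.1305222697061088 [0.1272 0.1335]
```

```bash
python3 -m jog '[{"xyz":[-4.4,0.1,0],"roll":-3,"fingers":0.35},{"xyz":[-4.4,0.1,0],"roll":-3,"fingers":0.35},{"xyz":[-4.4,0.1,0],"roll":-3,"fingers":0.35}]'; python3 g.py; python3 s.py a5|grep top
```

```text
clock: 6.78
tool_pos: [0.4576, -0.1582, 0.0967]
orientation: [2.469, 1.942, 0.001]
force: [-0.0, 0.3, 0.0]
grip_width: 0.0306
t 6.775 tcp [ 0.4576 -0.1582  0.0967] F [-0.0373  0.2622  0.0391] az x 76.38556891080596 z [ 0.0005 -0.     -1.    ] w 0.03064547856378461 q [ 0.0034  0.2866 -0.5022  0.     -0.7814 -1.8118]
rad 0.08495259922898808 ang 165.8584775581086
scene lever n 210 az 159.23094916781235 ztop90 0.21042265368789015
top lever n 70 az 161.5101339022431 ztop90 0.1782681143861888
top hub n 388 z med 0.1306055722343339 [0.1275 0.1341]
```

```bash
python3 -m jog '[{"xyz":[-4.4,0.1,0],"roll":-3,"fingers":0.35},{"xyz":[-4.4,0.1,0],"roll":-3,"fingers":0.35},{"xyz":[-4.4,0.1,0],"roll":-3,"fingers":0.35}]'; python3 g.py|grep -v q; python3 s.py a6|grep top
```

```text
clock: 7.25
tool_pos: [0.4554, -0.1712, 0.0966]
orientation: [2.309, 2.13, 0.0]
force: [-0.5, 0.7, -0.1]
grip_width: 0.0308
rad 0.08497021235124078 ang 174.72665696557698
scene lever n 195 az 167.55066153185737 ztop90 0.2038753118447522
top lever n 69 az 168.60498679875116 ztop90 0.12784522528023082
top hub n 388 z med 0.1307739923482567 [0.1274 0.1336]
```

```bash
python3 -m jog '[{"xyz":[-4.4,0.1,0],"roll":-3,"fingers":0.35},{"xyz":[-4.4,0.1,0],"roll":-3,"fingers":0.35}]'; python3 g.py|grep rad; python3 s.py a7|grep top
```

```text
clock: 7.6
tool_pos: [0.4551, -0.1799, 0.0966]
orientation: [2.195, 2.247, 0.0]
force: [0.7, 0.2, -0.2]
grip_width: 0.0303
rad 0.0849403895702881 ang -179.38266169987062
scene lever n 183 az 172.64055616877332 ztop90 0.21109341517733293
top lever n 74 az 176.45782917801634 ztop90 0.12595370350064092
top hub n 386 z med 0.13046013395489253 [0.1272 0.1339]
```

```bash
python3 -m jog '[{"xyz":[-4.4,0.1,0],"roll":-3,"fingers":0.35},{"xyz":[-4.4,0.1,0],"roll":-3,"fingers":0.35},{"xyz":[-4.4,0.1,0],"roll":-3,"fingers":0.35}]'; python3 g.py|grep rad; python3 s.py a8|grep top
```

```text
clock: 8.07
tool_pos: [0.4563, -0.1931, 0.0966]
orientation: [-2.012, -2.412, -0.0]
force: [-0.0, 0.9, -0.9]
grip_width: 0.0305
rad 0.08487279640140045 ang -170.46771302622287
scene lever n 186 az 179.61562528183703 ztop90 0.21032388003596447
top lever n 73 az 185.34865840648965 ztop90 0.12530143103061828
top hub n 385 z med 0.1300872979464358 [0.1268 0.1335]
```

View pics/a8.png

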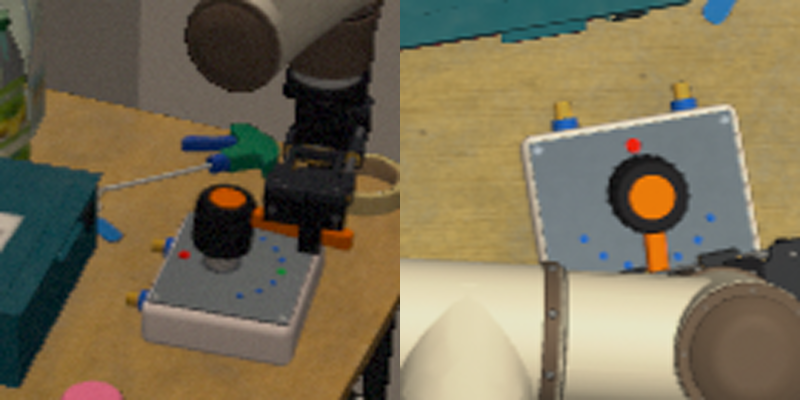

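The scene crop shows steel shaft still visible under the hub at about px (220,262), so it has not dropped. I'll continue.

```bash
python3 -m jog '[{"xyz":[-4.4,0.1,0],"roll":-3,"fingers":0.35},{"xyz":[-4.4,0.1,0],"roll":-3,"fingers":0.35},{"xyz":[-4.4,0.1,0],"roll":-3,"fingers":0.35}]'; python3 g.py|grep rad; python3 s.py a9
```

```text
clock: 8.55
tool_pos: [0.4595, -0.2058, 0.0965]
orientation: [-1.817, -2.563, -0.0]
force: [0.0, 0.5, -0.5]
grip_width: 0.0302
rad 0.08479984673005127 ang -161.5923599008915
scene lever n 200 az 187.7256258949584 ztop90 0.19819241104716726
scene hub n 179 z med 0.12912754869065157 [0.1055 0.1334]
top lever n 66 az 194.4737071298745 ztop90 0.12474347902190086
top hub n 387 z med 0.13008440777273123 [0.1265 0.1334]
```

```bash
python3 -m jog '[{"xyz":[-4.4,0.1,0],"roll":-3,"fingers":0.35},{"xyz":[-4.4,0.1,0],"roll":-3,"fingers":0.35},{"xyz":[-4.4,0.1,0],"roll":-3,"fingers":0.35}]'; python3 g.py|grep rad; python3 s.py a10
```

```text
clock: 9.02
tool_pos: [0.4648, -0.2178, 0.0965]
orientation: [-1.61, -2.697, -0.0]
force: [0.8, 0.9, 0.2]
grip_width: 0.0303
rad 0.08461141400077178 ang -152.69038274382652
scene lever n 213 az 197.13329513311348 ztop90 0.19445601862446527
scene hub n 186 z med 0.12631128039134065 [0.1041 0.1308]
top lever n 43 az 204.33028059429412 ztop90 0.12330765518523523
top hub n 388 z med 0.1273335467694945 [0.1229 0.1308]
```

```bash
python3 -m jog '[{"xyz":[-2,0,0],"roll":-1,"fingers":0.35},{"xyz":[0,0,0],"roll":0,"fingers":0.35}]'; python3 g.py|grep rad; python3 s.py a11
```

```text
clock: 9.38
tool_pos: [0.4658, -0.2198, 0.0966]
orientation: [1.587, 2.711, 0.0]
force: [0.1, -0.2, -0.3]
grip_width: 0.0307
rad 0.08462394193346923 ang -151.19315192334778
scene lever n 223 az 199.9090649346707 ztop90 0.267267771381878
scene hub n 176 z med 0.12261318707475499 [0.1012 0.1257]
top lever n 46 az 210.31845743500514 ztop90 0.11901768775459343
top hub n 388 z med 0.12257636166809649 [0.1191 0.1264]
```

View pics/a11.png

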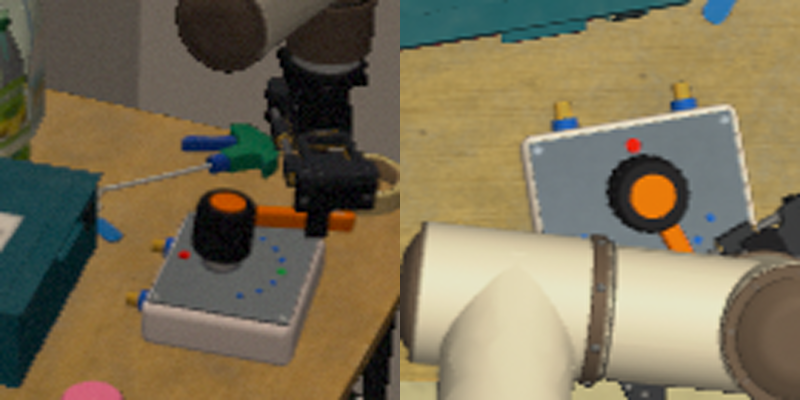

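The hub top fell from 0.130 to 0.1225, and little shaft shows under the hub at about px (222,265), so it has dropped onto the flat. The lever is at about 208°. Next I'll lift clear, shut the fingers and measure the hub centre again.

```bash
python3 -m jog '[{"xyz":[0,0,-15],"roll":0,"fingers":0.35},{"xyz":[0,0,-25],"roll":0,"fingers":0.35},{"xyz":[0,0,-25],"roll":0,"fingers":0.35},{"xyz":[0,0,-10],"roll":0,"fingers":0},{"xyz":[0,0,0],"roll":0,"fingers":0}]'; python3 s.py a12; python3 - <<'E'
from h import *
c=ctrl.capture("top");w=cloud(c);f=c["frame"]
for d in ctrl.place_of("hub_top",c)[:3]: print(d["conf"],d["centre"],ray(c,d["centre"],.1235))
hsv=cv2.cvtColor(f,cv2.COLOR_RGB2HSV)
r=np.hypot(w[...,0]-.54,w[...,1]+.179)
k=(r<.045)&(w[...,2]>.112)&(w[...,2]<.14)&(f.max(-1)<75);p=w[k];print(k.sum(),cv2.minEnclosingCircle((p[:,:2]*1000).astype(np.float32)))
k=(r<.022)&(hsv[...,0]>4)&(hsv[...,0]<22)&(hsv[...,1]>140);p=w[k];print("orange disc",p.mean(0),np.median(p,0))
q=p-p.mean(0);print("tilt",np.linalg.lstsq(np.c_[q[:,:2]],q[:,2],rcond=None)[0])
E
python3 g.py 0 0 .145
```

```text
clock: 10.1
tool_pos: [0.4661, -0.2198, 0.1724]
orientation: [1.585, 2.71, 0.001]
force: [0.3, -0.2, -0.7]
grip_width: 0.0173
scene lever n 266 az 204.02625143833387 ztop90 0.2724092771216777
scene hub n 180 z med 0.1212096975103012 [0.0976 0.1257]
top lever n 63 az 208.63663455511679 ztop90 0.1189032969176961
top hub n 386 z med 0.12252849231905305 [0.119  0.1261]
0.83 [277.6, 275.5] [0.56076277 0.06440864 0.1235    ]
0.56 [380.1, 281.3] [ 0.5421229  -0.17777243  0.1235    ]
277 ((538.4361572265625, -179.98634338378906), 29.250925064086914)
orange disc [ 0.53748198 -0.18166237  0.12253954] [ 0.5378463  -0.18210259  0.12244347]
tilt [0.09417259 0.01204653]
t 10.3 tcp [ 0.4651 -0.2197  0.1705] F [ 0.3998 -0.166   0.2742] az x 119.35753998212321 z [-0.0022  0.0005 -1.    ] w 0.00378082860316119 q [-0.1256  0.2453 -0.3359 -0.0003 -0.9918 -0.9327]
target [ 0.54  -0.179  0.145] tool mm [-1.2319 85.2506 25.375 ]
rad 0.0852169345667167 ang -151.44510024006112
```

View pics/a12.png

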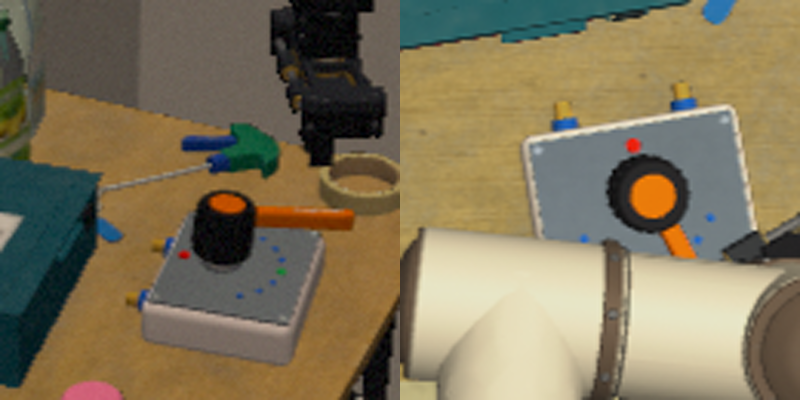

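The gripper is clear of the lever and the handle has stayed down on the flat. The hub centre is about (0.539, -0.180), unchanged. Moving over it.

```bash
python3 -m jog '[{"xyz":[-1,40,0],"roll":0,"fingers":0},{"xyz":[0,45,0],"roll":0,"fingers":0},{"xyz":[0,0,15],"roll":0,"fingers":0},{"xyz":[0,0,15],"roll":0,"fingers":0},{"xyz":[0,0,0],"roll":0,"fingers":0}]'; python3 g.py 0 0 .125; python3 s.py a13
```

```text
clock: 10.92
tool_pos: [0.5381, -0.1793, 0.1393]
orientation: [-1.585, -2.707, 0.003]
force: [0.3, -0.3, 0.6]
grip_width: 0.0004
t 10.925 tcp [ 0.5381 -0.1793  0.1393] F [ 0.277  -0.2723  0.581 ] az x 119.31654978621225 z [-0.0052  0.0006 -1.    ] w 0.0003582620441943238 q [-0.0362  0.3636 -0.2495 -0.0005 -0.9629 -1.0226]
target [ 0.54  -0.179  0.125] tool mm [-0.7089  1.8498 14.3348]
rad 0.0019085017864244626 ang -171.08892495869955
scene lever n 230 az 204.50191109794238 ztop90 0.2237563046859402
scene hub n 195 z med 0.12245340150015782 [0.1041 0.1399]
top lever n 121 az 208.22983182449698 ztop90 0.11430380403388196
```

View pics/a13.png

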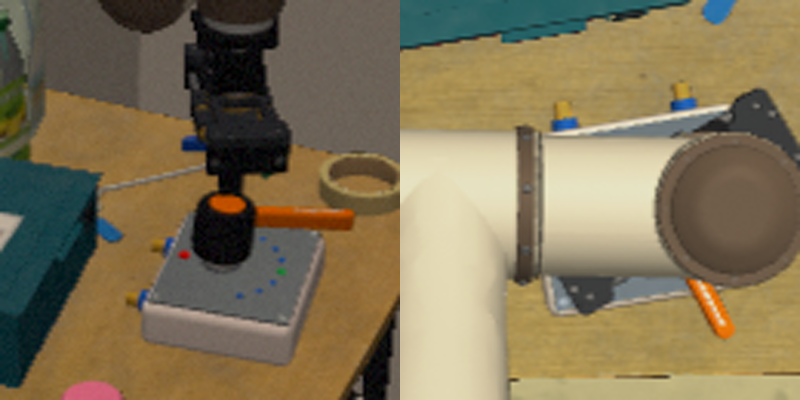

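The left crop shows the shut fingertips just above the hub at about px (230,185), centred on its top at (228,205). I'll press down in small steps.

```bash
python3 -m jog '[{"xyz":[0,1,6],"roll":0,"fingers":0},{"xyz":[0,0,6],"roll":0,"fingers":0},{"xyz":[0,0,3],"roll":0,"fingers":0},{"xyz":[0,0,0],"roll":0,"fingers":0}]'; python3 -m jog '[{"xyz":[0,0,2],"roll":0,"fingers":0},{"xyz":[0,0,2],"roll":0,"fingers":0},{"xyz":[0,0,0],"roll":0,"fingers":0}]'
```

```text
clock: 11.52
tool_pos: [0.541, -0.1786, 0.1262]
orientation: [-1.585, -2.712, 0.0]
force: [0.4, 0.3, 0.7]
grip_width: 0.0006
clock: 11.9
tool_pos: [0.5419, -0.1786, 0.1231]
orientation: [1.584, 2.711, 0.001]
force: [0.3, 0.3, 2.3]
grip_width: 0.0007
```

```bash
python3 -m jog '[{"xyz":[0,0,2],"roll":0,"fingers":0},{"xyz":[0,0,2],"roll":0,"fingers":0},{"xyz":[0,0,0],"roll":0,"fingers":0}]'; python3 -m jog '[{"xyz":[0,0,2],"roll":0,"fingers":0},{"xyz":[0,0,2],"roll":0,"fingers":0},{"xyz":[0,0,0],"roll":0,"fingers":0}]'
```

```text
clock: 12.28
tool_pos: [0.5429, -0.1785, 0.1201]
orientation: [1.583, 2.709, 0.003]
force: [1.2, 1.1, 5.6]
grip_width: 0.0004
clock: 12.65
tool_pos: [0.5416, -0.1785, 0.1146]
orientation: [1.585, 2.712, 0.001]
force: [0.9, 1.2, 2.3]
grip_width: 0.0003
```

```bash
python3 -m jog '[{"xyz":[0,0,2],"roll":0,"fingers":0},{"xyz":[0,0,2],"roll":0,"fingers":0},{"xyz":[0,0,2],"roll":0,"fingers":0},{"xyz":[0,0,0],"roll":0,"fingers":0}]';python3 s.py a14; python3 -m jog '[{"xyz":[0,0,2],"roll":0,"fingers":0},{"xyz":[0,0,2],"roll":0,"fingers":0},{"xyz":[0,0,0],"roll":0,"fingers":0}]'
```

```text
clock: 13.15
tool_pos: [0.5402, -0.1786, 0.1094]
orientation: [-1.584, -2.711, 0.002]
force: [-2.9, 2.6, 7.7]
grip_width: 0.0006
scene lever n 211 az 207.06879119330796 ztop90 0.18813693688905564
scene hub n 156 z med 0.1097527810420732 [0.1002 0.1232]
top lever n 105 az 210.51953318993728 ztop90 0.10795670396283427
clock: 13.62
tool_pos: [0.5403, -0.1787, 0.1093]
orientation: [-1.583, -2.713, 0.003]
force: [-10.9, 5.2, 26.9]
grip_width: 0.0002
```

View pics/a14.png

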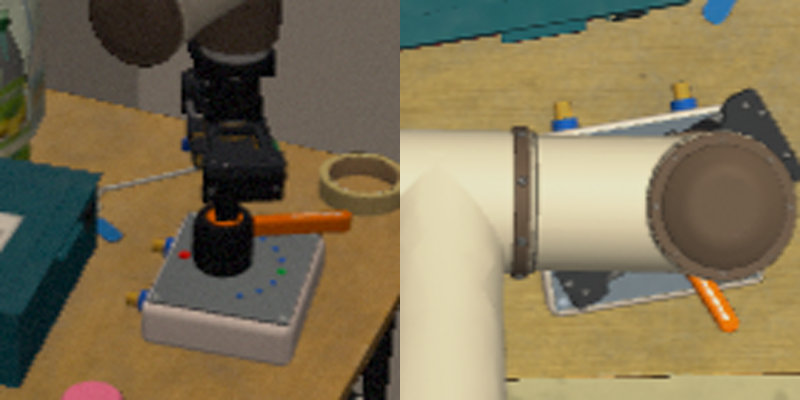

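The left crop shows the hub sitting on the panel with no shaft visible below it at (222,270). The tip stopped at 0.109 and the force rose to 27 N, so it is bottomed. I'll back off and check.

```bash
python3 -m jog '[{"xyz":[0,0,-8],"roll":0,"fingers":0},{"xyz":[0,0,-40],"roll":0,"fingers":0},{"xyz":[0,0,-40],"roll":0,"fingers":0},{"xyz":[0,-50,-20],"roll":0,"fingers":0},{"xyz":[0,-60,0],"roll":0,"fingers":0},{"xyz":[0,-60,0],"roll":0,"fingers":0},{"xyz":[0,0,0],"roll":0,"fingers":0},{"xyz":[0,0,0],"roll":0,"fingers":0}]'; python3 g.py; python3 s.py a15; python3 - <<'E'
from h import *
c=ctrl.capture("top");save(c,"top_end")
w=cloud(c)
for t in("scrub_brush","tape_roll","spare_head","dosing_cup"):
    for d in ctrl.place_of(t,c)[:1]: print(t,d["conf"],d["centre"])
E
```

```text
clock: 14.62
tool_pos: [0.3931, -0.2622, 0.2123]
orientation: [-1.587, -2.711, 0.0]
force: [0.0, 0.4, 0.1]
grip_width: 0.0005
t 14.625 tcp [ 0.3931 -0.2622  0.2123] F [0.0012 0.4443 0.0862] az x 119.33019649235825 z [-0.0002 -0.     -1.    ] w 0.0004798242080844799 q [-0.2431  0.1319 -0.367   0.0001 -1.0721 -0.8158]
rad 0.1688197488218235 ang -150.48637057688316
scene lever n 210 az 208.30698454470945 ztop90 0.2891283191759604
scene hub n 149 z med 0.10938103234294194 [0.1005 0.1123]
top lever n 216 az 210.80359938366274 ztop90 0.10746199293184533
top hub n 367 z med 0.10890680167338762 [0.1056 0.112 ]
scrub_brush 0.82 [162.5, 315.6]
tape_roll 0.75 [479.7, 303.6]
spare_head 0.97 [459.0, 232.1]
dosing_cup 0.66 [226.8, 193.6]
```

View pics/a15.png

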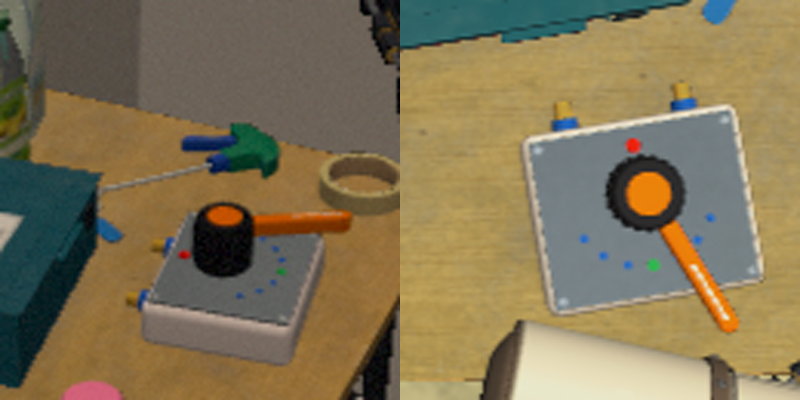

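View pics/top_end.png

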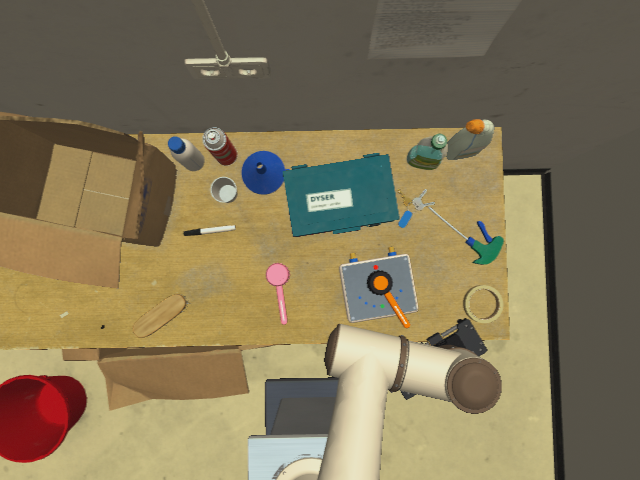

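The handle is down flush: hub top at 0.109 m, hub centred at px (380,283), lever pointing to (407,325). Everything else looks as it did at the start, and the robot is clear. Handing in.

```bash
python3 -c "
from rig import ctrl
print(ctrl.close_job())"
```

```text
the job is handed in; nothing more can be done
None
```

The dial handle is fully home on its shaft, and I handed the job in at about 15 s on the robot's clock; it reported no verdict.

- **Swing:** I straddled the orange lever loosely with the fingers and swung it anticlockwise from about 128° to about 208°. There the handle dropped onto the flat, with the hub top falling from 0.130 m to 0.1225 m.
- **Press:** I pressed the hub's centre straight down with shut fingers. It gave way past the catch and stopped at 0.109 m, and I pressed to about 27 N against the stop to be sure. The largest wrist force I read was about 30 N.
- **Last checks:** After I backed off, the hub top read 0.109 m in both cameras, matching the stated home height. The lever pointed to about 211° in the top view and 208° in the scene view. The robot was touching nothing.
- **Other things:** The bystanders and the pink look-alike look unmoved in the top view. The networks' centres for the bystanders shifted by up to about 4 pixels between the first and last looks. I take this as network noise, since the pictures show the things in the same places.

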